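Sweep rejected mouldings off the cooling plate into the regrind bin

TASK

Clear the three rejected plastic mouldings (black, blue and red) off the cooling plate: with the closed fingers, push each one across the plate and over its open edge so that it drops into the green regrind bin. Only push them - do not pick up, lift or carry them. Leave the brass nozzle standing where it is on the plate, and do not disturb the jar or the wrench on the bench.

Things in the scene. Friction and masses are not known exactly. Their poses are not given: they have to be found in the camera images.
- station: Fixed cooling plate with a green bin on one side. Origin on the bench under it. The flat aluminium plate, top 70 mm above the bench, spans x -130 to 130, y -205 to 50 mm in this frame. Its edge at y = +50 mm is open, with the bin beyond it: sweep towards +y. The other three edges carry a lip 5 mm wide and 8 mm high. Placed anew each time, turned up to 0.35 rad; it does not move.
- bin (a point): Centre of the green bin's inner floor, 5 mm above the bench; axes as station. In the station's frame the bin spans x -130 to 130, y 50 to 185 mm; walls 5 mm thick, side walls 55 mm and the end wall (largest y) 90 mm above the bench.
- cap_black: Loose black plastic cap, a reject, 15 g: disc 36 mm across and 12 mm high with a boss 18 mm across on top, 18 mm high in all. Origin at the centre of its underside. Starts flat on the plate, in one of four lanes along the station's y (x near -78, -26, 26 or 78 mm; one piece in each lane, the nozzle in the fourth).
- cap_blue: Loose blue plastic cap, a reject, same size and start as the black one.
- tile_red: Loose red plastic tile, a reject, 16 g: 34 x 34 mm and 12 mm high with an 18 x 18 mm boss on top, 18 mm high in all. Origin at the centre of its underside, sides along its x and y. Starts flat on the plate in one of the lanes, at any turn.
- nozzle: Loose brass nozzle standing upright on the plate in one of the lanes, 28 mm across, 42 mm high, narrower at the top, 0.12 kg. Origin at the centre of its underside. To be left alone.
- jar: Loose closed amber jar standing on the bench to the right (-y) of the plate, 70 mm across, 100 mm high. Origin at the centre of its underside. To be left alone.
- wrench: Loose wrench lying flat on the bench to the left (+y) of the bin, about 170 mm long along its x, 8 mm thick. Origin near its middle, on the bench. To be left alone.

How it is judged:
At the end, for the whole second after the job is handed in: All three rejects lie at rest inside the bin (between its walls, lower than 50 mm above the bench); the nozzle stands upright within 20 mm of where it began, the jar within 20 mm and the wrench within 30 mm (z of each of cap_black, cap_blue, tile_red in the frame of station below 0.05 m and y of cap_black in the frame of station between 0.05 and 0.185 m and x of cap_black in the frame of station between -0.13 and 0.13 m and linear speed of each of cap_black, cap_blue, tile_red below 0.03 m/s and y of cap_blue in the frame of station between 0.05 and 0.185 m and x of cap_blue in the frame of station between -0.13 and 0.13 m and y of tile_red in the frame of station between 0.05 and 0.185 m and x of tile_red in the frame of station between -0.13 and 0.13 m and distance of each of nozzle, jar from where it was at the start of the episode below 0.02 m and angle between nozzle's own z axis and vertical below 0.2 rad and distance of wrench from where it was at the start of the episode below 0.03 m); the robot touches nothing.
It fails at once if a reject is lifted more than 20 mm off the plate (height (world z) of any of cap_black, cap_blue, tile_red above 0.09 m).
It fails at once if a reject is carried out over the bin (still at plate height more than 35 mm past the open edge) instead of being pushed off ((y of cap_black in the frame of station above 0.085 m and height (world z) of cap_black above 0.06 m) or (y of cap_blue in the frame of station above 0.085 m and height (world z) of cap_blue above 0.06 m) or (y of tile_red in the frame of station above 0.085 m and height (world z) of tile_red above 0.06 m)).
It fails at once if the nozzle is shifted more than 20 mm or tipped (distance of nozzle from where it was at the start of the episode above 0.02 m or angle between nozzle's own z axis and vertical above 0.3 rad).
It fails at once if the jar or the wrench is disturbed (moved more than 20 or 30 mm) (distance of jar from where it was at the start of the episode above 0.02 m or distance of wrench from where it was at the start of the episode above 0.03 m).
It also fails if it takes over 51 s, if anything falls off the work surface, if the arm or the gripper's body presses on something with over 40 N, if the wrist force passes 120 N, or if a joint passes its speed limit or range.

ROBOT

A 7-joint arm with a two-finger parallel gripper is mounted at the origin on the work surface. World frame = base frame: x ahead of the robot, y to its left, z up, the work surface at z = 0. Lengths are in m, angles in rad, forces in N, time in s.
With the tool pointing down it reaches from about 0.4 to 0.9 m from the base axis. Payload 5.5 kg.
Tool frame: the origin (TCP) lies midway between the tips of the shut fingers; the grasp point (between the pads) lies 19 mm behind it; z points along the fingers, y is the line along which they close (so a half turn about z gives the same grasp; the last joint's range is limited). The gripper opens to 92 mm and grips with 3 to 60 N. Pads are 19 mm wide; open, the fingers measure 130 mm over their backs; the gripper's body (75 mm by 190 mm) begins 47 mm behind the grasp point.
Start: joints at [1.538, 0.501, -0.427, 1.55, 0.221, 1.138, -0.21], TCP at [0.19, -0.622, 0.227] pointing down, gripper open.
Joint ranges: [-2.88, 2.88], [-0.31, 2.03], [-1.54, 1.56], [0.2, 2.42], [-1.41, 4.55], [0.19, 2.02], [-2.57, 2.57]. Speed limits (rad/s): [2.57, 2.57, 3.14, 3.14, 3.14, 3.14, 3.14].

INTERFACE

Orientations are given as a unit quaternion [w, x, y, z].
In Python, from cell import r gives the robot as it stands.
- The arm moves only by the tool servo_tool, never from a script. Its arguments are lists of equal length, an entry for each row: "delta_pos": the shift along the tool's x, y, z in cm, a list of three; "turn": the turn about the tool's z in degrees; "gripper": the finger opening in cm, from 0 to 9.18. In form: {"delta_pos": [[x, y, z], ...], "turn": [turn, ...], "gripper": [gripper, ...]}. A call has 1 to 20 rows; each row shifts and turns the commanded pose from where the row before left it, along the tool's axes as they then stand; what a row does not reach is not made up. A row lasts 1/10 s, in which the tool goes at most 50 mm and 8.59 degrees, less where a joint would pass 70% of its speed; a pose out of reach is approached as far as the arm can. A call with a gripper value outside its range is refused whole. The fingers move at their own pace and stop on an object; the grip force is fixed at half the most. Time passes only in rows, so rows that do not move let the fingers close. It gives the time, the measured TCP pose, the force, the opening and the grip force at its end, in the units of the state.
- r.observe(): the state, without advancing time (a new reading comes with each control period).
- r.get_image(name): name is "scene" or "top"; returns (picture, depth): 480x640x3 uint8, red, green, blue; 480x640 float32, m along the optical axis (not along the pixel's ray), 0 where there is no reading.
- r.calibration(name): a dict with "intrinsics" (3x3 intrinsics, pixels), "origin" and "attitude" of the camera in the world. Camera axes: x right, y down, z forward; pixel columns grow to the right and rows downward; lengths in m; the calibration is good to about 2 mm. A picture is of the moment at which its call begins. calibration takes no time and is no camera call.
- r.close_job(): hands the job in; it is judged then, once.
The state is a dict: "time": time; "qpos": joint angles; "qd": joint speeds; "tau": joint torques, N m; "position": TCP position; "orientation": TCP orientation; "wrist_force": force on the tool from outside, world axes, zero at the start; "moment": the same for the moment, N m; "opening": opening from 0.0 (shut) to 1.0 (fully open); "grasp_force": force on a finger pad.
Only numpy, scipy, OpenCV 4.12 (cv2) and the standard library are available. Lean on these libraries where they do the work, as an engineer would, in place of code of your own. Each camera call takes 0.05 s, during which the arm holds its last target. There are 200 camera calls.

## Working session

There is one attempt and no reset: what is moved stays moved. The work goes in short steps, Python scripts to look and compute and a tool call to move; the robot and the scene stay as the last step left them, time stands still between calls to the robot, and variables do not carry over. Pictures are saved under pics/ and viewed, at most 10 in all, crops included, and the job is handed in when it is done.

Besides the shell and the picture viewer there is one more tool, called after "Call:" as name([rows], argument=value, ...), one row to a line, values as JSON. servo_tool: Moves the arm, as the interface text tells. Its arguments: {"type":"object","properties":{"delta_pos":{"type":"array"},"turn":{"type":"array"},"gripper":{"type":"array"}},"required":["delta_pos","turn","gripper"]}

```bash
mkdir -p pics
python3 - <<'E'
from cell import r
import cv2,numpy as np
for n in("top","scene"):
    p,d=r.get_image(n); cv2.imwrite(f"pics/{n}0.png",p[:,:,::-1]); np.savez(f"{n}0.npz",p=p,d=d)
    c=r.calibration(n); print(n,c)
print(r.observe())
E
```

```text
top {'intrinsics': array([[504.856434  ,   0.        , 315.67978312],
       [  0.        , 504.856434  , 235.48264568],
       [  0.        ,   0.        ,   1.        ]]), 'origin': array([0.34652234, 0.00836246, 1.2398684 ]), 'attitude': array([ 0.05368361, -0.69980319,  0.70969466, -0.06104955])}
scene {'intrinsics': array([[451.89902749,   0.        , 317.91053204],
       [  0.        , 451.89902749, 240.87928342],
       [  0.        ,   0.        ,   1.        ]]), 'origin': array([1.11568856, 0.15616482, 0.92250745]), 'attitude': array([-0.17985632,  0.56821676,  0.76397489, -0.24723226])}
{'time': 0.1, 'qpos': array([ 1.53822856,  0.50173601, -0.42681103,  1.55134902,  0.22076836,
        1.1382902 , -0.21029218]), 'qd': array([-0.00039259, -0.00138555,  0.00036352, -0.0019224 , -0.00074275,
       -0.00123697,  0.00093189]), 'tau': array([-1.09998518e-02, -5.67872536e+01, -5.83855659e+00, -2.79913402e+01,
       -6.92041358e-02,  2.41993752e-02,  3.72914747e-05]), 'position': array([ 0.18924934, -0.62117953,  0.22579223]), 'orientation': array([-8.64403837e-04,  9.89081281e-01,  1.47368466e-01, -8.43962984e-05]), 'wrist_force': array([-0.43914275, -0.17020168,  0.37472422]), 'moment': array([ 0.04498733, -0.01306154,  0.01843783]), 'grasp_force': 0.0, 'opening': 1.0009535884477456}
```

View pics/top0.png

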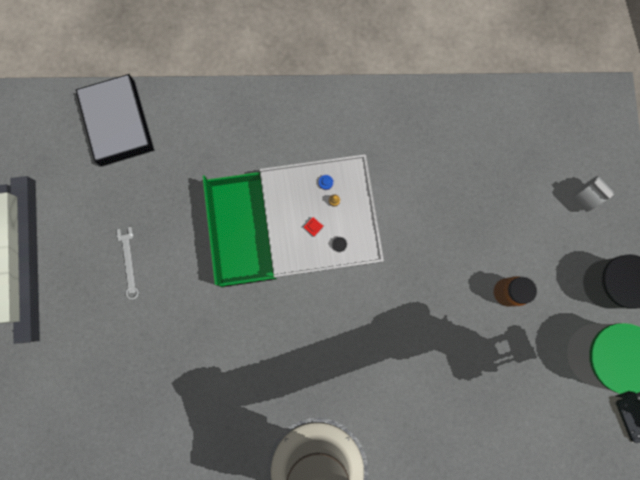

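View pics/scene0.png

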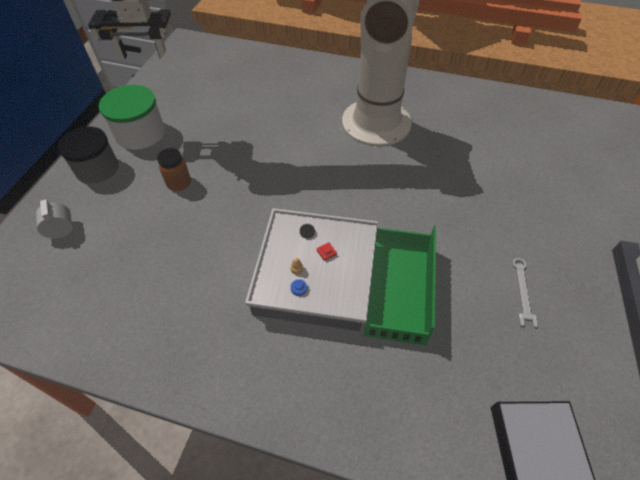

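Top view: plate corners are near (260,170), (367,156), (383,262) and (272,277). Blue is at (326,182), the nozzle at (334,200), red at (313,227), black at (339,244), the jar at (515,291) and the wrench at (128,262).

```bash
cat > h.py <<'E'
import numpy as np,cv2
from scipy.spatial.transform import Rotation as R
from cell import r
def ray(n,uv,z):
    c=r.calibration(n);q=c["attitude"];M=R.from_quat([q[1],q[2],q[3],q[0]]).as_matrix()
    d=M@np.linalg.inv(c["intrinsics"])@np.array([uv[0],uv[1],1.])
    o=c["origin"];return o+d*(z-o[2])/d[2]
def masks(p):
    h=cv2.cvtColor(p,cv2.COLOR_RGB2HSV);H,S,V=[h[:,:,i].astype(int) for i in range(3)]
    return dict(blue=(H>100)&(H<130)&(S>120),red=((H<6)|(H>174))&(S>140),brass=(H>10)&(H<28)&(S>110)&(V>90),
      black=V<70,green=(H>50)&(H<75)&(S>130),plate=(S<40)&(V>165))
def blob(m,roi=None):
    m=m.astype(np.uint8)
    if roi is not None:
        k=np.zeros_like(m);cv2.fillPoly(k,[np.int32(roi)],1);m=m*k
    n,_,s,c=cv2.connectedComponentsWithStats(m)
    if n<2:return None
    i=1+np.argmax(s[1:,4]);return c[i],s[i,4]
E
python3 - <<'E'
from h import *
for n in("top","scene"):
    p=np.load(n+"0.npz")["p"];M=masks(p)
    m=cv2.morphologyEx(M["plate"].astype(np.uint8),cv2.MORPH_CLOSE,np.ones((9,9)))
    if n=="top": m[:, :240]=0; m[:,400:]=0; m[:150]=0;m[285:]=0
    else: m[:205]=0;m[330:]=0;m[:,:240]=0;m[:,385:]=0
    cs,_=cv2.findContours(m,0,2);c=max(cs,key=cv2.contourArea)
    rect=cv2.approxPolyDP(cv2.convexHull(c),6,True)[:,0]
    print(n,rect.tolist())
    print([ray(n,q,.074)[:2].round(3).tolist() for q in rect])
    for k,z in(("blue",.08),("red",.08),("brass",.09),("black",.08)):
        b=blob(M[k],rect); print(k,b, None if b is None else ray(n,b[0],z).round(4))
E
```

```text
top [[365, 155], [382, 260], [275, 276], [261, 169]]
[[0.732, -0.127], [0.478, -0.159], [0.444, 0.09], [0.7, 0.123]]
blue (array([325.41772152, 181.74683544]), np.int32(158)) [ 0.6653 -0.0302  0.08  ]
red (array([312.87765957, 226.39361702]), np.int32(188)) [0.5581 0.001  0.08  ]
brass (array([334.32926829, 200.17073171]), np.int32(82)) [ 0.6179 -0.0499  0.09  ]
black (array([338.85815603, 243.92198582]), np.int32(141)) [ 0.5159 -0.0587  0.08  ]
scene [[273, 209], [375, 226], [365, 319], [246, 302]]
[[0.476, -0.157], [0.456, 0.092], [0.697, 0.125], [0.731, -0.124]]
blue (array([298.18934911, 286.67455621]), np.int32(169)) [ 0.6671 -0.029   0.08  ]
red (array([325.99404762, 250.60119048]), np.int32(168)) [0.5604 0.0018 0.08  ]
brass (array([294.39215686, 264.96078431]), np.int32(51)) [ 0.6232 -0.0518  0.09  ]
black (array([307., 231.]), np.int32(143)) [ 0.5199 -0.056   0.08  ]
```

Call:
servo_tool([
  [0, 0, 0],
  [0, 0, 0],
  [0, 0, 0],
  [0, 0, 0],
  [0, 0, 0],
  [0, 0, 0],
  [0, 0, 0],
  [0, 0, 0],
  [0, 0, 0],
  [0, 0, 0],
  [0, 0, 0],
], turn=[-7.3, -7.3, -7.3, -7.3, -7.3, -7.3, -7.3, -7.3, -7.3, -7.3, -7.3], gripper=[0, 0, 0, 0, 0, 0, 0, 0, 0, 0, 0])

```text
time: 1.2
position: [0.1893, -0.6214, 0.2261]
orientation: [-0.0, 0.659, 0.752, 0.0]
wrist_force: [-1.3, -0.1, 0.3]
opening: 0.091
grasp_force: 0.0
```

Call:
servo_tool([
  [2.35, 2, 0],
  [2.35, 2, 0],
  [2.35, 2, 0],
  [2.35, 2, 0],
  [2.35, 2, 0],
  [2.35, 2, 0],
  [2.35, 2, 0],
  [2.35, 2, 0],
  [2.35, 2, 0],
  [2.35, 2, 0],
  [2.35, 2, 0],
  [2.35, 2, 0],
  [2.35, 2, 0],
  [2.35, 2, 0],
  [2.35, 2, 0],
  [2.35, 2, 0],
  [2.35, 2, 0],
  [2.35, 2, 0],
  [2.35, 2, 0],
  [2.35, 2, 0],
], turn=[0, 0, 0, 0, 0, 0, 0, 0, 0, 0, 0, 0, 0, 0, 0, 0, 0, 0, 0, 0], gripper=[0, 0, 0, 0, 0, 0, 0, 0, 0, 0, 0, 0, 0, 0, 0, 0, 0, 0, 0, 0])

```text
time: 3.2
position: [0.5272, -0.1041, 0.2264]
orientation: [-0.0, 0.661, 0.75, -0.0]
wrist_force: [0.4, -0.7, -0.9]
opening: 0.006
grasp_force: 0.0
```

```bash
cat >> h.py <<'E'
O=np.array([.579,.060]);A=np.radians(7.35);S=np.array([[np.cos(A),np.sin(A)],[-np.sin(A),np.cos(A)]])
def st(w): return (S@(np.array(w)[:2]-O)).round(4)
def state():
    o=r.observe();q=o["orientation"];e=R.from_quat([q[1],q[2],q[3],q[0]]).as_matrix()
    print("t",round(o["time"],2),"station",st(o["position"]),"z",o["position"][2].round(4),"head",np.degrees(np.arctan2(e[1,0],e[0,0])).round(2),"zax",e[:,2].round(3),"F",o["wrist_force"].round(1),"open",round(o["opening"],3))
E
python3 - <<'E'
from h import *
state()
for k,w in dict(blue=(.6662,-.0296),red=(.5592,.0014),nozzle=(.6205,-.0508),black=(.5179,-.0573)).items(): print(k,st(w))
E
```

```text
t 3.2 station [-0.0723 -0.1561] z 0.2264 head 97.24 zax [-0.001  0.    -1.   ] F [ 0.4 -0.7 -0.9] open 0.006
blue [ 0.075 -0.1  ]
red [-0.0271 -0.0556]
nozzle [ 0.027  -0.1152]
black [-0.0756 -0.1085]
```

Call:
servo_tool([
  [-0.1, -0.3, 0],
  [0, 0, 2.5],
  [0, 0, 2.5],
  [0, 0, 2.5],
  [0, 0, 2.5],
  [0, 0, 2],
  [0, 0, 1.5],
  [0, 0, 1],
  [0, 0, 0.6],
  [0, 0, 0],
  [0, 0, 0],
], turn=[0, 0, 0, 0, 0, 0, 0, 0, 0, 0, 0], gripper=[0, 0, 0, 0, 0, 0, 0, 0, 0, 0, 0])

```text
time: 4.3
position: [0.5247, -0.1064, 0.0763]
orientation: [0.0, 0.661, 0.75, 0.0]
wrist_force: [0.1, 0.2, -0.3]
opening: 0.006
grasp_force: 0.0
```

Run:
```python
from h import *
state()
p,d=r.get_image("scene");cv2.imwrite("pics/s1.png",cv2.resize(p[190:350,230:450,::-1],None,fx=3.5,fy=3.5))
```

```text
t 4.3 station [-0.0751 -0.1581] z 0.0763 head 97.25 zax [ 0.001 -0.    -1.   ] F [ 0.1  0.2 -0.3] open 0.006
```

View pics/s1.png

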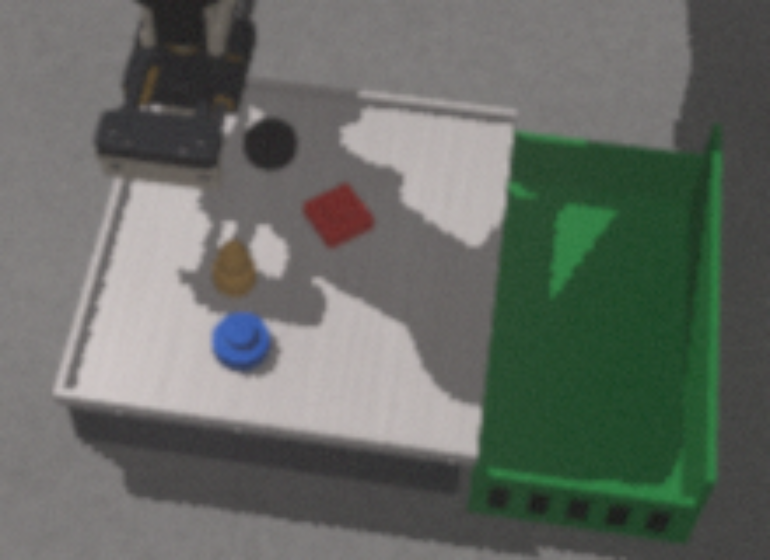

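The crop shows black at (270,143) undisturbed with the fingers behind it. Next, push it along the lane.

Call:
servo_tool([
  [0, 0, 0.15],
  [0.6, 0, 0],
  [0.6, 0, 0],
  [0.6, 0, 0],
  [0.8, 0, 0],
  [0.8, 0, 0],
  [0.8, 0, 0],
  [0.8, 0, 0],
  [0.8, 0, 0],
  [0.8, 0, 0],
  [0.8, 0, 0],
  [0.8, 0, 0],
  [0.8, 0, 0],
  [0.8, 0, 0],
  [0.8, 0, 0],
  [0.8, 0, 0],
  [0.8, 0, 0],
  [0.8, 0, 0],
  [0.8, 0, 0],
  [0, 0, 0],
], turn=[0, 0, 0, 0, 0, 0, 0, 0, 0, 0, 0, 0, 0, 0, 0, 0, 0, 0, 0, 0], gripper=[0, 0, 0, 0, 0, 0, 0, 0, 0, 0, 0, 0, 0, 0, 0, 0, 0, 0, 0, 0])

```text
time: 6.35
position: [0.5066, 0.0322, 0.0744]
orientation: [-0.0, 0.66, 0.751, 0.0]
wrist_force: [0.4, 0.4, -0.4]
opening: 0.009
grasp_force: 0.0
```

Run:
```python
from h import *
state()
p,d=r.get_image("scene");cv2.imwrite("pics/s2.png",cv2.resize(p[190:350,230:450,::-1],None,fx=3.5,fy=3.5))
```

```text
t 6.35 station [-0.0754 -0.0183] z 0.0744 head 97.37 zax [ 0.     0.001 -1.   ] F [ 0.4  0.4 -0.4] open 0.009
```

View pics/s2.png

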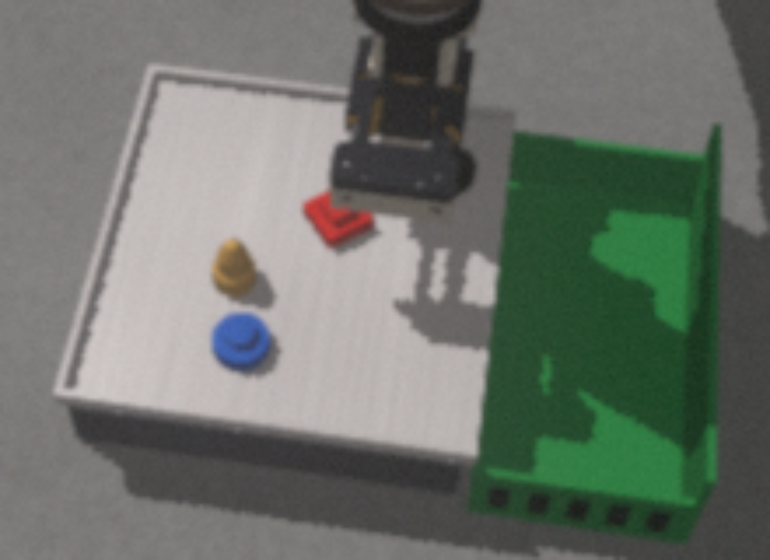

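Black shows at (463,167), ahead of the fingers as expected. Red, nozzle and blue are untouched.

Call:
servo_tool([
  [0.6, 0, 0],
  [0.6, 0, 0],
  [0.5, 0, 0],
  [0.5, 0, 0],
  [0.5, 0, 0],
  [0.5, 0, 0],
  [0.5, 0, 0],
  [0.5, 0, 0],
  [0.5, 0, 0],
  [0.5, 0, 0],
  [0.5, 0, 0],
  [0.5, 0, 0],
  [0, 0, 0],
  [0, 0, 0],
  [-1.0, 0, 0],
  [0, 0, -2],
  [0, 0, -2],
], turn=[0, 0, 0, 0, 0, 0, 0, 0, 0, 0, 0, 0, 0, 0, 0, 0, 0], gripper=[0, 0, 0, 0, 0, 0, 0, 0, 0, 0, 0, 0, 0, 0, 0, 0, 0])

```text
time: 8.1
position: [0.4997, 0.0804, 0.1141]
orientation: [-0.001, 0.662, 0.75, -0.001]
wrist_force: [-0.7, -0.5, -0.7]
opening: 0.004
grasp_force: 0.0
```

Run:
```python
from h import *
state()
p,d=r.get_image("scene");cv2.imwrite("pics/s3.png",cv2.resize(p[190:350,230:450,::-1],None,fx=3.5,fy=3.5))
```

```text
t 8.1 station [-0.0761  0.0304] z 0.1141 head 97.16 zax [-0.002 -0.001 -1.   ] F [-0.7 -0.5 -0.7] open 0.004
```

View pics/s3.png

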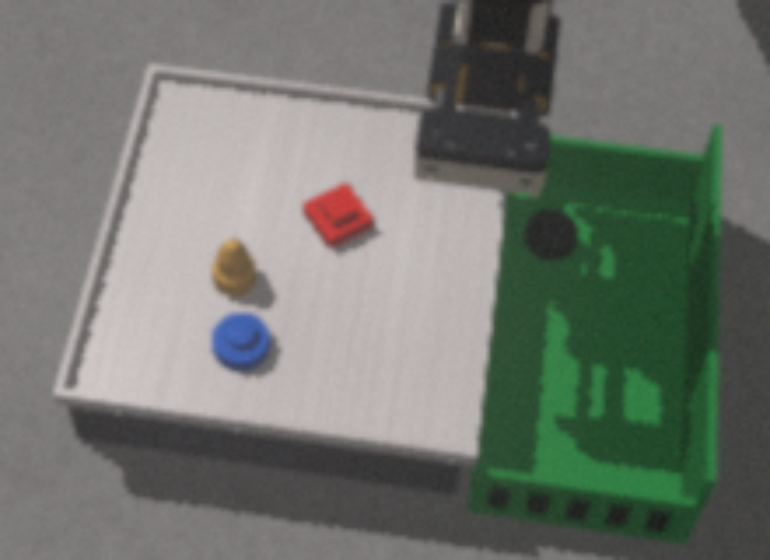

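Black lies in the bin at (550,235). Red is next.

Call:
servo_tool([
  [0, 0, -3],
  [0, 0, -3],
  [-2.4, 0.8, 0],
  [-2.4, 0.8, 0],
  [-2.4, 0.8, 0],
  [-2.4, 0.8, 0],
  [-2.4, 0.8, 0],
  [-2.2, 0.9, 0],
  [0, 0, 0],
  [0, 0, 2.5],
  [0, 0, 2.5],
  [0, 0, 2],
  [0, 0, 1.5],
  [0, 0, 0.9],
  [0, 0, 0.5],
  [0, 0, 0],
], turn=[0, 0, 0, 0, 0, 0, 0, 0, 0, 0, 0, 0, 0, 0, 0, 0], gripper=[0, 0, 0, 0, 0, 0, 0, 0, 0, 0, 0, 0, 0, 0, 0, 0])

```text
time: 9.75
position: [0.5667, -0.0525, 0.0751]
orientation: [-0.0, 0.661, 0.75, -0.0]
wrist_force: [0.2, 0.6, 0.2]
opening: 0.001
grasp_force: 0.0
```

Call:
servo_tool([
  [0.6, 0, 0],
  [0.6, 0, 0],
  [0.6, 0, 0],
  [0.6, 0, 0],
  [0.6, 0, 0],
  [0.6, 0, 0],
  [0.6, 0, 0],
  [0.6, 0, 0],
  [0.6, 0, 0],
  [0.6, 0, 0],
  [0.6, 0, 0],
  [0.6, 0, 0],
  [0.6, 0, 0],
  [0.6, 0, 0],
  [0, 0, 0],
], turn=[0, 0, 0, 0, 0, 0, 0, 0, 0, 0, 0, 0, 0, 0, 0], gripper=[0, 0, 0, 0, 0, 0, 0, 0, 0, 0, 0, 0, 0, 0, 0])

```text
time: 11.25
position: [0.5559, 0.0322, 0.0754]
orientation: [-0.0, 0.66, 0.751, 0.0]
wrist_force: [-0.2, 0.2, -0.4]
opening: 0.004
grasp_force: 0.0
```

Run:
```python
from h import *
state()
p,d=r.get_image("scene");cv2.imwrite("pics/s4.png",cv2.resize(p[190:350,230:450,::-1],None,fx=3.5,fy=3.5))
```

```text
t 11.25 station [-0.0264 -0.0247] z 0.0754 head 97.34 zax [ 0.     0.001 -1.   ] F [-0.2  0.2 -0.4] open 0.004
```

View pics/s4.png

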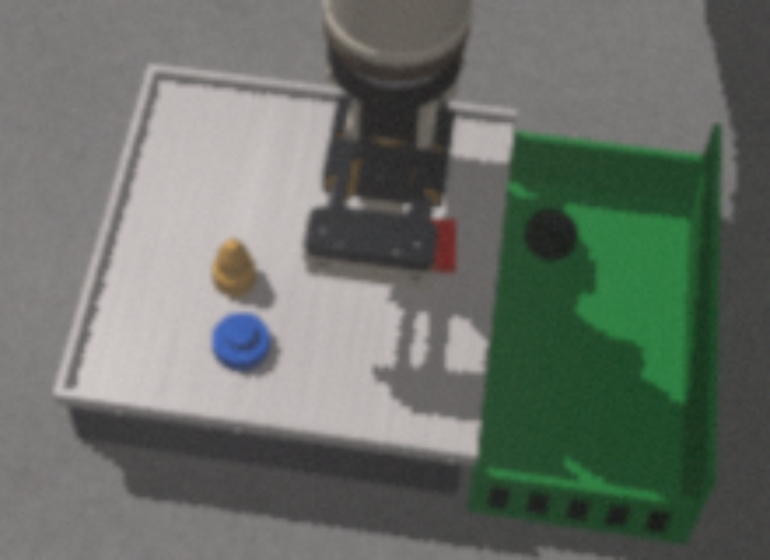

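Red at (445,245) is squared against the fingers, so I push it off.

Call:
servo_tool([
  [0.5, 0, 0],
  [0.5, 0, 0],
  [0.5, 0, 0],
  [0.5, 0, 0],
  [0.5, 0, 0],
  [0.5, 0, 0],
  [0.5, 0, 0],
  [0.5, 0, 0],
  [0.5, 0, 0],
  [0.5, 0, 0],
  [0.5, 0, 0],
  [0.5, 0, 0],
  [0.5, 0, 0],
  [0.5, 0, 0],
  [0, 0, 0],
  [0, 0, 0],
  [-1, 0, 0],
  [0, 0, -3],
  [0, 0, -3.5],
  [0, 0, -3.5],
], turn=[0, 0, 0, 0, 0, 0, 0, 0, 0, 0, 0, 0, 0, 0, 0, 0, 0, 0, 0, 0], gripper=[0, 0, 0, 0, 0, 0, 0, 0, 0, 0, 0, 0, 0, 0, 0, 0, 0, 0, 0, 0])

```text
time: 13.3
position: [0.5482, 0.0888, 0.1758]
orientation: [-0.0, 0.661, 0.75, -0.001]
wrist_force: [0.6, 0.8, 0.3]
opening: 0.004
grasp_force: 0.0
```

Call:
servo_tool([
  [-2.4, 1.3, 0],
  [-2.4, 1.3, 0],
  [-2.4, 1.3, 0],
  [-2.4, 1.3, 0],
  [-2.4, 1.3, 0],
  [-2.4, 1.3, 0],
  [-2.4, 1.3, 0],
  [-2.2, 1.0, 0],
  [0, 0, 0],
  [0, 0, 0],
], turn=[0, 0, 0, 0, 0, 0, 0, 0, 0, 0], gripper=[0, 0, 0, 0, 0, 0, 0, 0, 0, 0])

```text
time: 14.3
position: [0.6722, -0.0869, 0.1746]
orientation: [-0.001, 0.662, 0.75, -0.0]
wrist_force: [-0.3, 0.6, -1.4]
opening: 0.003
grasp_force: 0.0
```

Run:
```python
from h import *
state()
p,d=r.get_image("scene");cv2.imwrite("pics/s5.png",cv2.resize(p[190:350,230:450,::-1],None,fx=3.5,fy=3.5))
```

```text
t 14.3 station [ 0.0736 -0.1576] z 0.1746 head 97.12 zax [-0.001  0.    -1.   ] F [-0.3  0.6 -1.4] open 0.003
```

View pics/s5.png

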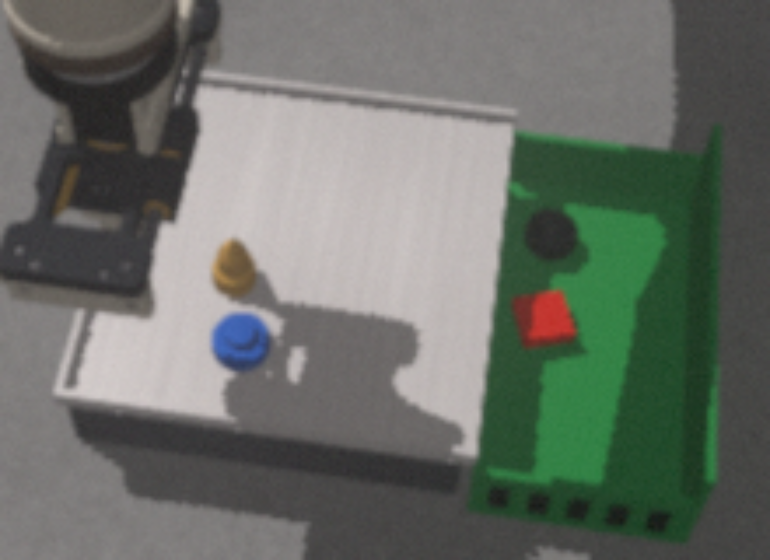

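Red is in the bin at (547,320), and blue (241,340) and the nozzle (234,268) have not moved. Blue is next.

Call:
servo_tool([
  [0, 0.2, 0],
  [0, 0, 2.5],
  [0, 0, 2.5],
  [0, 0, 2],
  [0, 0, 1.5],
  [0, 0, 1.0],
  [0, 0, 0.5],
  [0, 0, 0],
], turn=[0, 0, 0, 0, 0, 0, 0, 0], gripper=[0, 0, 0, 0, 0, 0, 0, 0])

```text
time: 15.15
position: [0.6746, -0.0849, 0.075]
orientation: [-0.0, 0.661, 0.751, -0.0]
wrist_force: [-1.1, -0.3, -0.1]
opening: 0.004
grasp_force: 0.0
```

Call:
servo_tool([
  [0.6, 0, 0],
  [0.6, 0, 0],
  [0.6, 0, 0],
  [0.6, 0, 0],
  [0.7, 0, 0],
  [0.7, 0, 0],
  [0.7, 0, 0],
  [0.7, 0, 0],
  [0.7, 0, 0],
  [0.7, 0, 0],
  [0.7, 0, 0],
  [0.7, 0, 0],
  [0.7, 0, 0],
  [0.7, 0, 0],
  [0.7, 0, 0],
  [0.7, 0, 0],
  [0.7, 0, 0],
  [0.7, 0, 0],
  [0.7, 0, 0],
  [0, 0, 0],
], turn=[0, 0, 0, 0, 0, 0, 0, 0, 0, 0, 0, 0, 0, 0, 0, 0, 0, 0, 0, 0], gripper=[0, 0, 0, 0, 0, 0, 0, 0, 0, 0, 0, 0, 0, 0, 0, 0, 0, 0, 0, 0])

```text
time: 17.15
position: [0.6581, 0.0447, 0.0754]
orientation: [-0.0, 0.66, 0.751, 0.0]
wrist_force: [-0.0, -0.4, -0.9]
opening: 0.005
grasp_force: 0.0
```

Run:
```python
from h import *
state()
p,d=r.get_image("scene");cv2.imwrite("pics/s6.png",cv2.resize(p[190:350,230:450,::-1],None,fx=3.5,fy=3.5))
```

```text
t 17.15 station [ 0.0765 -0.0253] z 0.0754 head 97.36 zax [ 0.     0.001 -1.   ] F [-0.  -0.4 -0.9] open 0.005
```

View pics/s6.png

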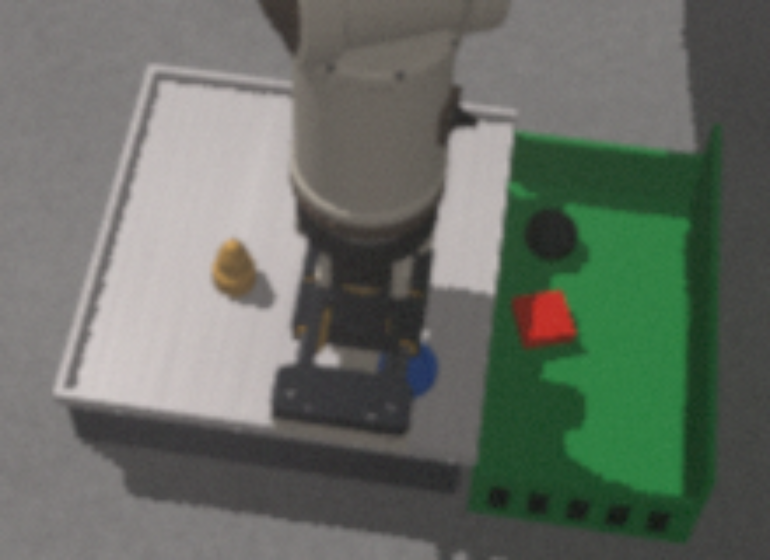

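Blue is ahead of the fingers at (418,365), and the nozzle is unmoved at (234,268).

Call:
servo_tool([
  [0.5, 0, 0],
  [0.5, 0, 0],
  [0.5, 0, 0],
  [0.5, 0, 0],
  [0.5, 0, 0],
  [0.5, 0, 0],
  [0.5, 0, 0],
  [0.5, 0, 0],
  [0.5, 0, 0],
  [0.5, 0, 0],
  [0.5, 0, 0],
  [0.5, 0, 0],
  [0.5, 0, 0],
  [0.5, 0, 0],
  [0, 0, 0],
  [0, 0, 0],
  [-1, 0, 0],
  [0, 0, -3],
  [0, 0, -3.5],
  [0, 0, -3.5],
], turn=[0, 0, 0, 0, 0, 0, 0, 0, 0, 0, 0, 0, 0, 0, 0, 0, 0, 0, 0, 0], gripper=[0, 0, 0, 0, 0, 0, 0, 0, 0, 0, 0, 0, 0, 0, 0, 0, 0, 0, 0, 0])

```text
time: 19.2
position: [0.6507, 0.1005, 0.1758]
orientation: [-0.0, 0.662, 0.75, -0.001]
wrist_force: [0.3, 0.2, 0.4]
opening: 0.008
grasp_force: 0.0
```

Call:
servo_tool([
  [-2.5, 0, 0],
  [-2.5, 0, 0],
  [-2.5, 0, 0],
  [-2.5, 0, 0],
  [0, 0, 0],
  [0, 0, 0],
  [0, 0, 0],
], turn=[0, 0, 0, 0, 0, 0, 0], gripper=[0, 0, 0, 0, 0, 0, 0])

```text
time: 19.9
position: [0.6632, 0.004, 0.1754]
orientation: [-0.0, 0.661, 0.751, 0.0]
wrist_force: [-0.2, 0.8, -0.0]
opening: 0.003
grasp_force: 0.0
```

Run:
```python
from h import *
state()
p,d=r.get_image("scene");cv2.imwrite("pics/s7.png",p[:,:,::-1])
M=masks(p)
for k,z in(("blue",.02),("red",.02)):
    b=blob(M[k],[[370,225],[440,225],[440,345],[360,345]]);print(k,b,None if b is None else st(ray("scene",b[0],z)))
```

```text
t 19.9 station [ 0.0764 -0.0663] z 0.1754 head 97.3 zax [ 0.     0.001 -1.   ] F [-0.2  0.8 -0. ] open 0.003
blue (array([380.91145833, 312.99479167]), np.int32(192)) [0.0785 0.0839]
red (array([384.91578947, 280.72631579]), np.int32(190)) [-0.0051  0.0861]
```

View pics/s7.png

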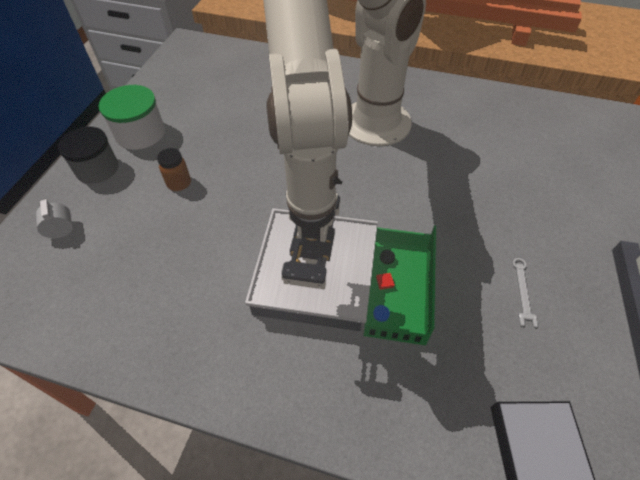

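All three rejects lie in the bin: black (388,257), red (386,281) and blue (381,313). The jar (174,170) and wrench (524,292) are unmoved, and the arm is clear.

```bash
python3 -c "
from cell import r
print(r.close_job())"
```

```text
the job is handed in; nothing more can be done
None
```

I pushed all three rejects off the open edge into the green bin and handed the job in at about 20 s. The last picture shows all three in the bin and the jar and wrench unmoved; the arm hid the nozzle there, but it was standing untouched in the view before. No verdict was returned.

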